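Seat the loader's thrust nut and cap it

ROBOT

A 6-joint arm with a two-finger parallel gripper is mounted at the origin on the work surface. World frame = base frame: x ahead of the robot, y to its left, z up, the work surface at z = 0. Lengths are in m, angles in degrees, forces in N, time in s.
With the tool pointing down it reaches from about 0.3 to 0.75 m from the base axis. Payload 8.5 kg.
Tool frame: the origin (TCP) lies midway between the tips of the shut fingers; the grasp point (between the pads) lies 19 mm behind it (env.tcp_to_grasp is the z of the grasp point in the tool frame, in m); z points along the fingers, y is the line along which they close (so a half turn about z gives the same grasp; the last joint's range is limited). The gripper opens to 85 mm and grips with 20 to 120 N. Pads are 22 mm wide; open, the fingers measure 114 mm over their backs; the gripper's body (76 mm by 85 mm) begins 54 mm behind the grasp point. The pads swing forward as they close: fully open they stand 13 mm farther back than shut.
Start: joints at [-88.596, 21.807, 74.336, -0, 83.858, -12.336], TCP at [0.131, -0.534, 0.211] pointing down, gripper open.
Joint ranges: [-178.18, 178.18], [-50.72, 133.34], [12.68, 142.11], [-81.47, 261.47], [9.98, 163.14], [-165.26, 165.26]. Speed limits (degrees/s): [136.94, 136.94, 180, 180, 180, 180].

INTERFACE

Orientations are given as a 3x3 rotation matrix whose columns are the frame's x, y, z axes.
In Python, from rig import env, imaging, job, models gives the robot as it stands. The module is installed in compiled form; this text tells all that it offers.
- The arm moves only by the tool jog_arm, never from a script. Its argument "plan" is text: rows parted by semicolons, each of 7 numbers parted by spaces: the turn, a rotation vector about the tool's x, y, z in degrees, then the shift along the tool's x, y, z in cm, then the closure in counts, from 0 (fully open) to 255 (shut). In form: rx ry rz x y z claw; .... A call has 1 to 10 rows; each row shifts and turns the commanded pose from where the row before left it, along the tool's axes as they then stand; what a row does not reach is not made up. A row lasts 1/12 s, in which the tool goes at most 41.7 mm and 7.16 degrees, less where a joint would pass 70% of its speed; a pose out of reach is approached as far as the arm can. A call with a gripper value outside its range is refused whole. The fingers move at their own pace and stop on an object; "grip_force" is the grip in N (left out, the last holds). Time passes only in rows, so rows that do not move let the fingers close. It gives the time, the measured TCP pose, the force, the opening and the grip force at its end, in the units of the state.
- env.observe(): the state, without advancing time (a new reading comes with each control period).
- imaging.get_image(name): name is "scene" or "top" or "wrist"; returns a dict with "pixels" (480x640x3 uint8, red, green, blue), "depth" (480x640 float32, m along the optical axis (not along the pixel's ray), 0 where there is no reading), "fov_y" (degrees; the focal length in pixels is half the picture's height over the tangent of half this angle, whatever the lens; pixels are square), "cx", "cy" (the principal point, pixels), "distortion" ([k1, k2, p1, p2, k3] as OpenCV has them; the pictures are not rectified), "world_from_camera" (4x4, takes a point from camera to world coordinates). Camera axes: x right, y down, z forward; pixel columns grow to the right and rows downward; lengths in m; the calibration is good to about 2 mm. A picture is of the moment at which its call begins.
- job.close_job(): hands the job in; it is judged then, once.
Trained networks look in the newest picture that a camera, given by its name, has taken for a name from the list of things; names that differ only in an ending like _2 or _b are one class to them, and where a whole thing is asked for, a point or a joint stands for the part that bears it (a point fixed in the world has none). Each returns a list of dicts, best first, with "confidence" (0 to 1); they miss things now and then, are a little off and sometimes report something else, mostly with a low value. They report only what shows in the picture. A call takes as long as a camera call. They do not tell look-alikes from the thing itself.
- models.outline_of(camera, query): "region" (480x640 bool, what is visible of it) and "bbox" ([centre column, centre row, width, height] in pixels, round what is visible of it).
- models.tip_of(camera, query): "at" ([column, row] in pixels: a listed point, or the origin of a listed thing).
The state is a dict: "time_s": time; "q": joint angles; "qvel": joint speeds; "joint_efforts": joint torques, N m; "position": TCP position; "tool_rot": TCP orientation; "ft_force": force on the tool from outside, world axes, zero at the start; "wrist_torque": the same for the moment, N m; "grip_width": finger opening in m; "gripper_force": force on a finger pad.
Only numpy, scipy, OpenCV 4.12 (cv2) and the standard library are available. Lean on these libraries where they do the work, as an engineer would, in place of code of your own. Each camera call takes 0.05 s, during which the arm holds its last target. There are 200 camera calls.

TASK

Nudge the loose bronze thrust nut across the top of the aluminium fixture block, sliding it and never lifting it off the block, until it drops flat into the shallow round pocket. Then lift the red dust cap up and off its peg and set it down, without dropping it, upright on the block over the seated nut, so that its rim rests flat on the block all round. Leave the other things on the bench where they are and let go of everything.

Things in the scene. Friction and masses are not known exactly. Their poses are not given: they have to be found in the camera images.
- nut: round bronze thrust nut with four dark slots in its rim and a dark centre, 36 mm diameter, 18 mm high, about 120 g, loose, lying flat on the fixture block 70 to 150 mm from the pocket; origin at the centre of its underside, z up. It slides under a light sideways push. Seated, it stands 12 mm above the block's top
- block: grey cast-aluminium fixture block fixed to the bench, 200 mm along its x, 240 mm along its y, 30 mm high; origin at the centre of its underside, z up. Its flat top carries one round pocket
- pocket (a point): centre of the mouth of the round pocket, level with the block's top (30 mm above the bench); the pocket is 41 mm in diameter and 6 mm deep with a flat floor, and lies 60 mm from the block's centre along the block's +y
- cap: red steel dust cap, about 200 g, loose, hanging upright on the peg at the start; origin at the centre of its lower rim, z up. Skirt 58 mm outside, 48 mm inside diameter, open below, hollow 16 mm deep, top at z 22 mm. Above it a yoke: a window (z 22 to 54 mm, 22 mm wide along the cap's y) through which the peg passes along x, closed by a crossbar (z 54 to 62 mm, 32 mm along y, 12 mm along x); on the crossbar an upright round black grip, 16 mm diameter, z 62 to 104 mm
- stand: grey stand fixed to the bench: a foot 100 x 90 mm and 12 mm high, and a 14 mm post 45 mm from the origin along +x, top 132 mm above the bench; origin on the bench below where the cap hangs, z up. Its 8 mm peg reaches from the post towards the stand's -x
- peg (a point): top of the peg (124 mm above the bench) where the cap's crossbar hangs; point axes as the stand's: the free end of the peg lies 18 to 22 mm away along -x and turns up there to 8 mm above this point, so the cap must be raised 10 to 20 mm and then drawn off along the stand's -x by 50 mm or more
- socket: rust-brown spline socket standing upright, 38 mm diameter, 58 mm high, bystander; origin at the centre of its underside
- washer: flat copper-coloured bronze thrust washer, 60 mm diameter, 6 mm thick, bystander; origin at the centre of its underside
- extension: chrome wobble extension lying on the bench, about 160 mm long along its y, 22 mm thick, bystander; origin at the middle, on the bench
- wrench: steel wrench lying on the bench, bystander; origin on the bench at the middle of its length
Not all that is in view belongs to the job. Of the things that look like the cap, the smallest one is meant.

How it is judged (in metres and radians):
On the way, in this order (a step that is already met when the one before it is completed fails the run):
1. the nut lies flat on the floor of the pocket (z of nut in the frame of pocket below -0.004 m and horizontal distance between nut and pocket below 0.006 m and angle between nut's own z axis and vertical below 0.1 rad), for 0.2 s.
2. the cap is off the peg and held clear of it (horizontal distance between cap and peg above 0.05 m and contact force between cap and stand below 0.05 N and contact force between the fingers and cap above 0.5 N), for 0.1 s.
At the end, for the whole second after the job is handed in: The nut lies flat in the pocket (underside at least 4 mm below the block's top, within 6 mm of the pocket's centre, tilted less than 0.1 rad); the cap stands upright over it (within 12 mm of the pocket's centre, rim within 2 mm of the block's top, tilted less than 0.06 rad), released and at rest (all of step 1 and horizontal distance between cap and pocket below 0.012 m and z of cap in the frame of pocket between -0.003 and 0.002 m and angle between cap's own z axis and vertical below 0.06 rad and linear speed of each of cap, nut below 0.02 m/s); the robot touches nothing.
It fails at once if the nut is lifted more than 10 mm above the block's top, or falls off the block (z of nut in the frame of pocket above 0.01 m or z of nut in the frame of pocket below -0.012 m).
It fails at once if the cap is dropped: it falls faster than 0.5 m/s with no finger touching it (linear speed of cap above 0.5 m/s and contact force between the fingers and cap below 0.01 N).
It fails at once if a bystander (socket, washer, extension or wrench) is moved more than 30 mm (distance of any of socket, washer, extension, wrench from where it was at the start of the episode above 0.03 m).
It also fails if it takes over 67 s, if anything falls off the work surface, if the arm or the gripper's body presses on something with over 40 N, if the wrist force passes 120 N, or if a joint passes its speed limit or range.

## Working session

There is one attempt and no reset: what is moved stays moved. The work goes in short steps, Python scripts to look and compute and a tool call to move; the robot and the scene stay as the last step left them, time stands still between calls to the robot, and variables do not carry over. Pictures are saved under pics/ and viewed, at most 13 in all, crops included, and the job is handed in when it is done.

Besides the shell and the picture viewer there is one more tool, called after "Request:" by a JSON object that holds its "fn" and its "kwargs", one argument or row to a line. jog_arm: Moves the arm, as the interface text tells. Its arguments: {"type":"object","properties":{"plan":{"type":"string"},"grip_force":{"type":"number"}},"required":["plan"]}

```bash
mkdir -p pics
cat > h.py <<'E'
import numpy as np, cv2
from rig import env, imaging, job, models
def cam(im):
    f=240/np.tan(np.radians(im["fov_y"])/2)
    return np.array([[f,0,im["cx"]],[0,f,im["cy"]],[0,0,1]]),np.array(im["distortion"]),np.array(im["world_from_camera"])
def ray(im,uv):
    K,D,T=cam(im); uv=np.asarray(uv,float).reshape(-1,1,2)
    p=cv2.undistortPoints(uv,K,D).reshape(-1,2)
    return np.c_[p,np.ones(len(p))]@T[:3,:3].T, T[:3,3]
def atz(im,uv,z):
    d,o=ray(im,uv); return o+d*((z-o[2])/d[:,2])[:,None]
def pts(im,mask):
    v,u=np.nonzero(mask&(im["depth"]>0)); d,o=ray(im,np.c_[u,v]); return o+d*im["depth"][v,u][:,None]
def save(n,px): cv2.imwrite("pics/"+n,cv2.cvtColor(px,cv2.COLOR_RGB2BGR))
E
python3 - <<'E'
from h import *
s=env.observe(); print(s["time_s"],s["position"],np.round(s["tool_rot"],3),env.tcp_to_grasp)
for c in ["scene","top"]:
    im=imaging.get_image(c); save(c+"0.png",im["pixels"]); print(c,np.round(im["world_from_camera"],3).tolist(),im["fov_y"])
    for q in ["nut","block","cap","stand","socket","washer","extension","wrench"]:
        for r in models.outline_of(c,q)[:4]:
            p=pts(im,r["region"]); print(c,q,round(r["confidence"],2),np.round(r["bbox"]).tolist(),np.round(np.median(p,0),3) if len(p) else "", np.round(np.percentile(p,98,axis=0),3) if len(p) else "")
    for q in ["pocket","peg","nut","cap"]:
        for r in models.tip_of(c,q)[:4]: print("tip",c,q,round(r["confidence"],2),np.round(r["at"],1))
E
```

```text
0.0 [ 0.13062073 -0.53392636  0.2102936 ] [[ 0.971  0.238 -0.   ]
 [ 0.238 -0.971  0.002]
 [ 0.    -0.001 -1.   ]] -0.0187
scene [[0.884, 0.236, -0.403, 1.217], [0.467, -0.463, 0.753, -1.163], [-0.009, -0.854, -0.52, 0.904], [0.0, 0.0, 0.0, 1.0]] 46.86892230668245
scene nut 0.61 [348.0, 234.0, 81.0, 54.0] [0.611 0.156 0.029] [0.711 0.308 0.034]
scene block 0.74 [348.0, 234.0, 78.0, 57.0] [0.61  0.154 0.029] [0.711 0.307 0.034]
scene cap 0.95 [257.0, 259.0, 19.0, 36.0] [ 0.518 -0.194  0.093] [ 0.539 -0.169  0.173]
scene cap 0.83 [285.0, 249.0, 25.0, 52.0] [ 0.508 -0.056  0.034] [ 0.54  -0.015  0.149]
scene cap 0.62 [204.0, 294.0, 34.0, 59.0] [ 0.437 -0.338  0.033] [ 0.469 -0.292  0.148]
scene stand 0.94 [265.0, 279.0, 41.0, 61.0] [ 0.536 -0.2    0.012] [ 0.577 -0.141  0.129]
scene socket 0.62 [347.0, 186.0, 12.0, 21.0] [0.458 0.444 0.027] [0.471 0.545 0.062]
scene socket 0.62 [346.0, 232.0, 74.0, 54.0] [0.61  0.154 0.029] [0.711 0.31  0.034]
scene washer 0.6 [173.0, 339.0, 25.0, 18.0] [ 0.418 -0.451  0.005] [ 0.446 -0.424  0.009]
scene extension 0.49 [368.0, 286.0, 29.0, 33.0] [ 0.757
[... 1096 characters left out ...]
washer 0.91 [494.0, 305.0, 28.0, 20.0] [ 0.416 -0.449  0.006] [ 0.442 -0.419  0.011]
top washer 0.4 [143.0, 294.0, 25.0, 13.0] [0.451 0.444 0.051] [0.467 0.465 0.062]
top extension 0.72 [144.0, 294.0, 26.0, 15.0] [0.451 0.446 0.05 ] [0.469 0.475 0.062]
top extension 0.71 [325.0, 180.0, 58.0, 10.0] [ 0.752 -0.033  0.016] [0.763 0.05  0.023]
top wrench 0.85 [496.0, 234.0, 44.0, 58.0] [ 0.584 -0.472  0.006] [ 0.667 -0.419  0.013]
top wrench 0.34 [143.0, 296.0, 22.0, 13.0] [0.449 0.445 0.053] [0.467 0.466 0.062]
tip top pocket 0.7 [224.7 244.9]
tip top peg 0.96 [392.9 266.9]
tip top nut 0.6 [261.7 240.9]
tip top cap 0.79 [447.  301.3]
tip top cap 0.75 [339.3 274.1]
tip top cap 0.63 [390.1 264.3]
```

Run:
```python
from h import *
a=cv2.imread("pics/scene0.png")[160:360,150:410]; b=cv2.imread("pics/top0.png")[170:320,190:470]
cv2.imwrite("pics/c0.png",cv2.resize(a,None,fx=3,fy=3,interpolation=cv2.INTER_CUBIC))
cv2.imwrite("pics/c1.png",cv2.resize(b,None,fx=2.85,fy=2.85,interpolation=cv2.INTER_CUBIC))
im=imaging.get_image("top")
print("pocket",atz(im,[[224.7,244.9]],.03),"nut",atz(im,[[261.7,240.9]],.03),"peg",atz(im,[[392.9,266.9]],.124))
r=models.outline_of("top","block")[0]; p=pts(im,r["region"]); q=p[abs(p[:,2]-.03)<.006,:2]
c,sz,an=cv2.minAreaRect((q*1000).astype(np.float32)); print("block",c,sz,an)
r=models.outline_of("top","nut")[0]; p=pts(im,r["region"]); q=p[p[:,2]>.043]; print("nut top",cv2.minEnclosingCircle((q[:,:2]*1000).astype(np.float32)),q.mean(0),len(q))
# stand: all points in region
m=np.zeros((480,640),bool); m[225:310,355:425]=1; p=pts(im,m)
f=p[(abs(p[:,2]-.012)<.005)]; c,sz,an=cv2.minAreaRect((f[:,:2]*1000).astype(np.float32)); print("foot",c,sz,an,len(f))
for lo,hi in [(.06,.09),(.09,.115),(.115,.122),(.122,.14),(.15,.2)]:
    g=p[(p[:,2]>lo)&(p[:,2]<hi)]; print(lo,len(g),g.mean(0).round(3),g.min(0).round(3),g.max(0).round(3))
```

```text
pocket [[0.57780793 0.24512251 0.03      ]] nut [[0.58665469 0.14845445 0.03      ]] peg [[ 0.50808623 -0.1779948   0.124     ]]
block (595.2939453125, 190.5720977783203) (203.7288818359375, 243.33657836914062) 12.543328285217285
nut top ((589.31982421875, 151.8113250732422), 17.968881607055664) [0.58931278 0.15170258 0.0483212 ] 150
foot (514.2608032226562, -184.40530395507812) (169.82217407226562, 211.64195251464844) 88.5870132446289 807
0.06 93 [ 0.519 -0.178  0.085] [ 0.483 -0.212  0.061] [ 0.557 -0.155  0.09 ]
0.09 251 [ 0.511 -0.181  0.093] [ 0.483 -0.212  0.09 ] [ 0.554 -0.156  0.112]
0.115 15 [ 0.516 -0.182  0.12 ] [ 0.489 -0.195  0.115] [ 0.551 -0.167  0.122]
0.122 126 [ 0.524 -0.187  0.129] [ 0.489 -0.204  0.122] [ 0.559 -0.168  0.14 ]
0.15 48 [ 0.511 -0.183  0.171] [ 0.504 -0.19   0.151] [ 0.519 -0.176  0.178]
```

View pics/c0.png

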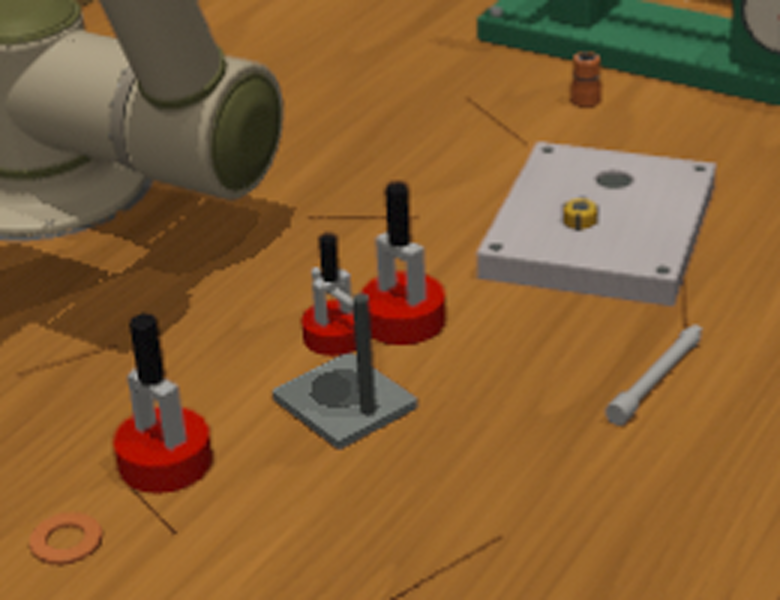

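View pics/c1.png

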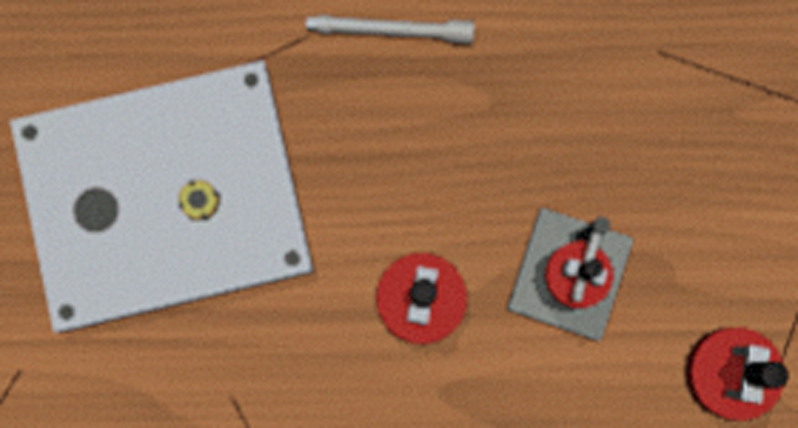

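Candidates for the cap are scene (257,259), hanging on the peg, scene (285,249), standing, and scene (204,294), standing. The crop shows the hanging one (crop 330,300) is clearly the smallest, so I choose that. The nut is at top (262,241) and the pocket at top (225,245). I'm moving over the block now.

Request:
{"fn": "jog_arm", "kwargs": {
  "plan": "0 0 0 2.4 -2.3 -0.6 0;0 0 0 2.4 -2.3 -0.6 0;0 0 0 2.4 -2.3 -0.6 0;0 0 0 2.4 -2.3 -0.6 0;0 0 0 2.4 -2.3 -0.6 0;0 0 0 2.4 -2.3 -0.6 0;0 0 0 2.4 -2.3 -0.6 0;0 0 0 2.4 -2.3 -0.6 0;0 0 0 2.4 -2.3 -0.6 0;0 0 0 2.4 -2.3 -0.6 0"
}}

```text
time_s: 2.28
position: [0.3096, -0.2523, 0.2714]
tool_rot: [[0.971, 0.237, 0.0], [0.237, -0.971, -0.0], [0.0, 0.0, -1.0]]
ft_force: [0.9, -1.4, 0.6]
grip_width: 0.0857
gripper_force: 0.0
```

Request:
{"fn": "jog_arm", "kwargs": {
  "plan": "0 0 0 2.4 -2.3 0 0;0 0 0 2.4 -2.3 0 0;0 0 0 2.4 -2.3 0 0;0 0 0 2.4 -2.3 0 0;0 0 0 2.4 -2.3 0 0;0 0 0 2.4 -2.3 0 0;0 0 0 2.4 -2.3 0 0;0 0 0 2.4 -2.3 0 0;0 0 0 2.4 -2.3 0 0;0 0 0 2.4 -2.3 0 0"
}}

```text
time_s: 3.12
position: [0.4883, 0.0283, 0.2711]
tool_rot: [[0.971, 0.238, 0.0], [0.238, -0.971, -0.0], [0.0, 0.0, -1.0]]
ft_force: [-0.1, -1.0, 0.5]
grip_width: 0.0851
gripper_force: 0.0
```

Request:
{"fn": "jog_arm", "kwargs": {
  "plan": "0 0 0 2 -2 0 0;0 0 0 2 -2 0 0;0 0 0 2 -2 0 0;0 0 0 2 -2 0 0;0 0 0 2 -2 0 0;0 0 0 0 0 0 0;0 0 0 0 0 0 0"
}}

```text
time_s: 3.7
position: [0.5612, 0.1484, 0.2703]
tool_rot: [[0.971, 0.239, -0.001], [0.239, -0.971, -0.0], [-0.001, -0.0, -1.0]]
ft_force: [-0.2, 0.2, 0.8]
grip_width: 0.0853
gripper_force: 0.0
```

```bash
cat >> h.py <<'E'
def tool(p):
    s=env.observe(); return np.asarray(s["tool_rot"]).T@(np.asarray(p)-s["position"])*100
def st():
    s=env.observe(); print("t",s["time_s"],"p",np.round(s["position"],4),"R",np.round(s["tool_rot"],3).tolist(),"q",np.round(s["q"],1),"w",round(s["grip_width"],4),"f",np.round(s["ft_force"],1))
def ring(im,zc,zhi,c,rad):
    "pixels near world point c"
    v,u=np.mgrid[0:480,0:640]
    d,o=ray(im,np.c_[u.ravel(),v.ravel()]); p=o+d*((zc-o[2])/d[:,2])[:,None]
    return (np.hypot(*(p[:,:2]-c[:2]).T)<rad).reshape(480,640)
E
python3 - <<'E'
from h import *
st(); im=imaging.get_image("wrist"); save("w0.png",im["pixels"]); s=env.observe()
T=np.eye(4);T[:3,:3]=s["tool_rot"];T[:3,3]=s["position"]; print(np.round(np.linalg.inv(T)@im["world_from_camera"],3).tolist(),im["fov_y"])
for q in ["nut","block","pocket"]:
    for r in models.tip_of("wrist",q)[:3]: print("tip",q,round(r["confidence"],2),np.round(r["at"],1),atz(im,[r["at"]],.03).round(4))
for r in models.outline_of("wrist","nut")[:3]:
    p=pts(im,r["region"]); q=p[p[:,2]>.043]; print(r["confidence"],np.round(r["bbox"]),len(q)); 
    if len(q)>3: print(cv2.minEnclosingCircle((q[:,:2]*1000).astype(np.float32)),q.mean(0))
E
```

```text
t 3.7 p [0.5612 0.1484 0.2703] R [[0.971, 0.239, -0.001], [0.239, -0.971, -0.0], [-0.001, -0.0, -1.0]] q [ 3.1 23.1 62.5 -0.  94.4 79.3] w 0.0853 f [-0.2  0.2  0.8]
[[0.001, -0.95, -0.314, 0.08], [1.0, 0.001, -0.0, -0.001], [0.0, -0.314, 0.95, -0.164], [0.0, 0.0, 0.0, 1.0]] 67.96724027990761
tip nut 0.59 [324.9 170.5] [[0.5889 0.156  0.03  ]]
tip block 0.85 [301.3 156.4] [[0.5976 0.1851 0.03  ]]
tip pocket 0.89 [240.6 154.5] [[0.5836 0.2508 0.03  ]]
0.69 [328. 172.  35.  37.] 844
((589.8829345703125, 154.21060180664062), 18.06644630432129) [0.59028385 0.1541549  0.0488704 ]
```

View pics/w0.png

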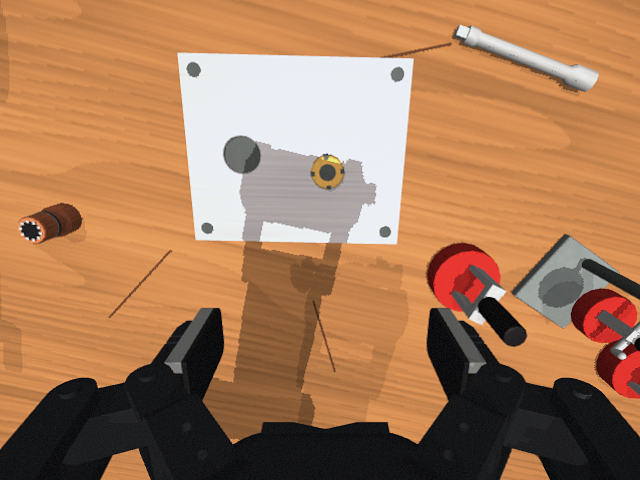

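Request:
{"fn": "jog_arm", "kwargs": {
  "plan": "0 0 0 0.6 0.03 3 0;0 0 0 0.6 0.03 3 0;0 0 0 0.6 0.03 3 0;0 0 0 0.6 0.03 3 0;0 0 0 0.5 0.02 3 0;0 0 0 0 0 3 0;0 0 0 0 0 2.5 0;0 0 0 0 0 1.6 0;0 0 0 0 0 1 0;0 0 0 0 0 0 0",
  "grip_force": 20
}}

```text
time_s: 4.78
position: [0.5886, 0.1524, 0.0383]
tool_rot: [[0.972, 0.237, -0.003], [0.237, -0.972, -0.0], [-0.003, -0.001, -1.0]]
ft_force: [-0.5, 0.0, 0.7]
grip_width: 0.0855
gripper_force: 0.0
```

Request:
{"fn": "jog_arm", "kwargs": {
  "plan": "0 0 0 0 0 0 60;0 0 0 0 0 0 100;0 0 0 0 0 0 130;0 0 0 0 0 0 150;0 0 0 0 0 0 170;0 0 0 0 0 0 200;0 0 0 0 0 0 200;0 0 0 0 0 0 200",
  "grip_force": 20
}}

```text
time_s: 5.45
position: [0.5896, 0.153, 0.04]
tool_rot: [[0.971, 0.238, 0.0], [0.238, -0.971, 0.0], [0.0, 0.0, -1.0]]
ft_force: [-0.4, -0.4, 0.3]
grip_width: 0.0186
gripper_force: 0.0
```

Run:
```python
from h import *
st(); im=imaging.get_image("wrist"); save("w1.png",im["pixels"])
for q in ["nut","pocket"]:
    for r in models.tip_of("wrist",q)[:3]: print("tip",q,round(r["confidence"],2),np.round(r["at"],1),atz(im,[r["at"]],.03).round(4),tool(atz(im,[r["at"]],.03)[0]))
for r in models.outline_of("wrist","nut")[:1]:
    p=pts(im,r["region"]); q=p[p[:,2]>.043]; print(r["confidence"],len(q),q.mean(0),q[:,2].max())
```

```text
t 5.45 p [0.5896 0.153  0.04  ] R [[0.971, 0.238, 0.0], [0.238, -0.971, 0.0], [0.0, 0.0, -1.0]] q [ 3.4 37.  78.  -0.  65.1 79.7] w 0.0186 f [-0.4 -0.4  0.3]
tip nut 0.89 [322.7 281. ] [[0.5887 0.1547 0.03  ]] [-0.04037854 -0.18777493  0.98936118]
tip pocket 0.57 [142.  253.6] [[0.5815 0.2497 0.03  ]] [ 1.5196049  -9.58423695  0.99369286]
0.91 3369 [0.59259737 0.15458631 0.04867107] 0.06604966043260935
```

View pics/w1.png

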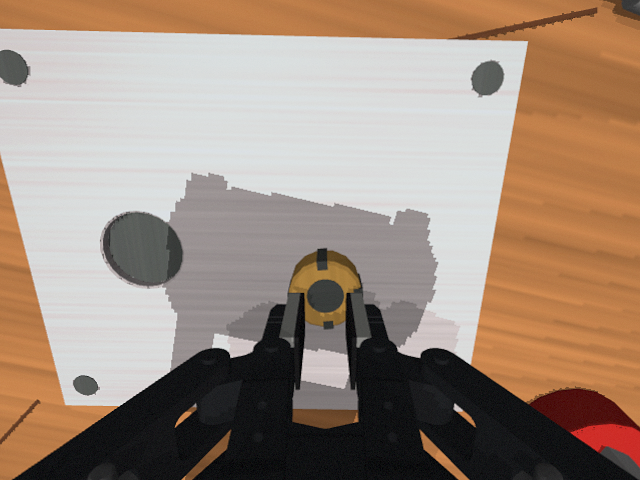

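The fingers closed just above the nut (width 18.6 mm, no force), and the nut is untouched at px (323,285). I'll open, go lower and close only to about 32 mm.

Request:
{"fn": "jog_arm", "kwargs": {
  "plan": "0 0 0 0 0 0 60;0 0 0 0 0 0 60;0 0 0 0 0 0 60;0 0 0 0 0 0 60;0 0 0 0 -0.15 0.5 60;0 0 0 0 0 0.4 60;0 0 0 0 0 0 110;0 0 0 0 0 0 130;0 0 0 0 0 0 145;0 0 0 0 0 0 160",
  "grip_force": 20
}}

```text
time_s: 6.48
position: [0.5893, 0.1545, 0.031]
tool_rot: [[0.971, 0.238, 0.0], [0.238, -0.971, -0.0], [0.0, 0.0, -1.0]]
ft_force: [-0.2, 0.5, -0.1]
grip_width: 0.0317
gripper_force: 0.0
```

Request:
{"fn": "jog_arm", "kwargs": {
  "plan": "0 0 0 0 0 0 160;0 0 0 0 0 0 160;0 0 0 0 0 0 160"
}}

```text
time_s: 6.73
position: [0.5892, 0.1545, 0.031]
tool_rot: [[0.971, 0.237, 0.0], [0.237, -0.971, 0.0], [0.0, -0.0, -1.0]]
ft_force: [0.4, -1.2, -0.3]
grip_width: 0.032
gripper_force: 0.0
```

Run:
```python
from h import *
st(); im=imaging.get_image("wrist"); save("w2.png",im["pixels"][150:430,60:460])
for q in ["nut","pocket"]:
    for r in models.tip_of("wrist",q)[:3]: print("tip",q,round(r["confidence"],2),np.round(r["at"],1),atz(im,[r["at"]],.03).round(4),tool(atz(im,[r["at"]],.03)[0]))
```

```text
t 6.7333 p [0.5892 0.1545 0.031 ] R [[0.971, 0.237, 0.0], [0.237, -0.971, 0.0], [0.0, -0.0, -1.0]] q [ 3.6 37.6 78.5  0.  63.9 79.8] w 0.032 f [ 0.4 -1.2 -0.3]
tip nut 0.59 [328.6 286.4] [[0.5902 0.1535 0.03  ]] [0.07148131 0.12256576 0.0982241 ]
tip pocket 0.71 [137.2 254.1] [[0.5848 0.2495 0.03  ]] [ 1.83014086 -9.33102864  0.09753482]
```

View pics/w2.png

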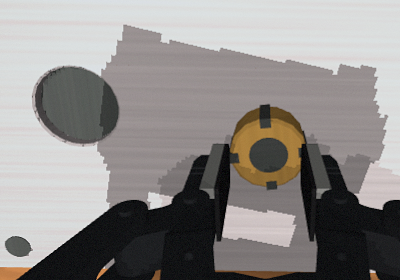

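Run:
```python
from h import *
im=imaging.get_image("wrist"); s=env.observe(); R=np.array(s["tool_rot"])
m=np.zeros((480,640),bool); m[250:420,180:460]=1
p=(pts(im,m)-s["position"])@R*1000
g=p[(abs(p[:,0])<15)&(abs(p[:,1])<30)&(p[:,2]<-19)]
for y0 in range(-30,30,5):
    k=g[(g[:,1]>=y0)&(g[:,1]<y0+5)]
    if len(k): print(y0,len(k),k.min(0).round(1),k.max(0).round(1))
v=[(r,c) for r in (270,290,300,320,340) for c in (270,278,285,330,363,367,375)]
for r,c in v: print(r,c,((pts(im,(np.arange(480)[:,None]==r)&(np.arange(640)==c))-s["position"])@R*1000).round(1))
```

```text
-30 990 [  5.1 -30.  -86.4] [ 15.  -25.  -27.8]
-25 1134 [  5.4 -25.  -95.6] [ 15.  -20.  -25.9]
-20 1758 [-12.6 -20.  -95.6] [ 15.  -15.1 -19.1]
-15 8 [ -6.7 -14.8 -19.7] [  8.5 -10.2 -19. ]
-10 18 [-12.   -9.8 -19.4] [  9.1  -5.2 -19. ]
-5 22 [-14.2  -4.8 -19.6] [ 12.   -0.2 -19. ]
0 20 [ -7.3   0.2 -19.8] [ 14.    4.8 -19. ]
5 22 [ -6.5   5.3 -19.7] [ 13.5   9.9 -19. ]
10 169 [-11.4  10.5 -84.3] [ 14.8  15.  -19.1]
15 2028 [-12.6  15.  -97.8] [ 15.   20.  -19.1]
20 1079 [  5.1  20.  -90. ] [ 14.9  25.  -24.9]
25 734 [  2.5  25.  -81.8] [ 12.8  30.  -28. ]
270 270 [[ 10.3 -28.   -0.3]]
270 278 [[ 10.3 -24.   -0.4]]
270 285 [[ 10.3 -20.5  -0.3]]
270 330 [[ 17.5   1.6 -17.2]]
270 363 [[10.6 18.2 -1.1]]
270 367 [[10.2 20.3  0. ]]
270 375 [[ 9.6 24.5  1.2]]
290 270 [[ -0.8 -28.6  -0.2]]
290 278 [[ -0.7 -24.5  -0.2]]
290 285 [[ -0.6 -20.9  -0.4]]
290 330 [[  8.3   1.6 -18.6]]
290 363 [[  7.3  16.7 -16.6]]
290 367 [[-0.6 20.6 -0.5]]
290 375 [[-0.9 24.8  0.1]]
300 270 [[ -6.9 -29.    0.8]]
300 278 [[  9.8 -20.2 -30.8]]
300 285 [[ 10.8 -17.1 -32.8]]
300 330 [[  3.7   1.6 -19.3]]
300 363 [[ 10.2  15.1 -31.7]]
300 367 [[ 10.6  16.6 -32.4]]
300 375 [[ 10.3  20.  -31.9]]
320 270 [[  9.9 -21.2 -46.8]]
320 278 [[ 10.1 -18.2 -47.2]]
320 285 [[  4.3 -16.8 -37.6]]
320 330 [[ -7.1   1.7 -18.5]]
320 363 [[  2.8  15.  -35. ]]
320 367 [[  9.9  15.  -46.9]]
320 375 [[  9.8  18.  -46.7]]
340 270 [[  9.6 -19.4 -59.3]]
340 278 [[  8.9 -16.8 -58.3]]
340 285 [[ -2.7 -16.7 -41. ]]
340 330 [[-31.4   2.    1.6]]
340 363 [[ -5.2  15.  -37.3]]
340 367 [[  2.6  15.1 -48.9]]
340 375 [[  9.9  16.3 -59.8]]
```

Depth shows the finger ends still above the nut's top: they sit about 22 mm behind the TCP at this opening. I'll go 18 mm lower.

Request:
{"fn": "jog_arm", "kwargs": {
  "plan": "0 0 0 0 0 0 80;0 0 0 0 0 0 80;0 0 0 0 0 0 80;0 0 0 0 0 0.6 80;0 0 0 0 0 0.6 80;0 0 0 0 0 0.6 80;0 0 0 0 0 0 110;0 0 0 0 0 0 130;0 0 0 0 0 0 145;0 0 0 0 0 0 160",
  "grip_force": 20
}}

```text
time_s: 7.77
position: [0.5893, 0.1545, 0.0132]
tool_rot: [[0.971, 0.238, 0.0], [0.238, -0.971, 0.0], [0.0, 0.0, -1.0]]
ft_force: [0.2, -0.7, -1.2]
grip_width: 0.035
gripper_force: 20.1
```

Request:
{"fn": "jog_arm", "kwargs": {
  "plan": "0 0 0 0 0 0 160;0 0 0 0 0 0 160;0 0 0 0 0 0 160"
}}

```text
time_s: 8.02
position: [0.5893, 0.1545, 0.0131]
tool_rot: [[0.971, 0.238, 0.0], [0.238, -0.971, 0.0], [0.0, 0.0, -1.0]]
ft_force: [0.5, 0.2, 0.9]
grip_width: 0.0352
gripper_force: 20.2
```

Run:
```python
from h import *
st(); im=imaging.get_image("wrist")
for q in ["nut","pocket"]:
    for r in models.tip_of("wrist",q)[:3]: print("tip",q,round(r["confidence"],2),np.round(r["at"],1),atz(im,[r["at"]],.03).round(4),tool(atz(im,[r["at"]],.03)[0]))
s=env.observe(); R=np.array(s["tool_rot"])
m=np.zeros((480,640),bool); m[230:420,180:460]=1
p=(pts(im,m)-s["position"])@R*1000
for y0 in range(-30,30,5):
    k=p[(p[:,1]>=y0)&(p[:,1]<y0+5)&(abs(p[:,0])<13)&(p[:,2]<-22)]
    if len(k): print(y0,len(k),k.min(0).round(1),k.max(0).round(1))
```

```text
t 8.0167 p [0.5893 0.1545 0.0131] R [[0.971, 0.238, 0.0], [0.238, -0.971, 0.0], [0.0, 0.0, -1.0]] q [ 3.6 38.9 79.3  0.  61.7 79.8] w 0.0352 f [0.5 0.2 0.9]
tip nut 0.65 [324.5 308.3] [[0.5873 0.1549 0.03  ]] [-0.18634249 -0.08783655 -1.68901862]
tip pocket 0.82 [115.5 273. ] [[0.5823 0.25   0.03  ]] [ 1.5940712  -9.4476323  -1.68847673]
-30 966 [  5.3 -30.  -82.8] [ 13.  -25.  -28.4]
-25 1307 [-11.8 -25.  -82.1] [ 13.  -20.  -24.8]
-20 1580 [-12.3 -20.  -81. ] [ 12.3 -15.  -22.1]
-15 677 [-12.8 -15.  -37.5] [ 12.9 -10.  -22.1]
-10 672 [-13.  -10.  -37.9] [ 13.   -5.1 -34. ]
-5 656 [-13.   -4.9 -37.8] [ 13.   -0.2 -34.1]
0 663 [-13.    0.1 -37.5] [ 13.    5.  -34.2]
5 670 [-12.9   5.  -37.4] [ 13.   10.  -33.8]
10 648 [-12.6  10.  -37.5] [ 13.   15.  -22.1]
15 1845 [-12.3  15.  -81.2] [ 12.4  20.  -22.3]
20 1107 [  5.6  20.  -82.4] [ 13.   25.  -25.1]
25 949 [  5.   25.  -82.6] [ 12.9  30.  -28.5]
```

Request:
{"fn": "jog_arm", "kwargs": {
  "plan": "0 0 0 0.08 -0.4 0 160;0 0 0 0.16 -0.8 0 160;0 0 0 0.16 -0.9 0 160;0 0 0 0.16 -0.9 0 160;0 0 0 0.16 -0.9 0 160;0 0 0 0.16 -0.9 0 160;0 0 0 0.16 -0.9 0 160;0 0 0 0.16 -0.8 0 160;0 0 0 0.1 -0.5 0 160;0 0 0 0.1 -0.5 0 160"
}}

```text
time_s: 9.0
position: [0.585, 0.2312, 0.0131]
tool_rot: [[0.971, 0.238, 0.0], [0.238, -0.971, -0.0], [0.0, 0.0, -1.0]]
ft_force: [0.3, -4.6, 5.2]
grip_width: 0.0348
gripper_force: 20.6
```

Request:
{"fn": "jog_arm", "kwargs": {
  "plan": "0 0 0 0 0 0 160;0 0 0 0 0 0 140;0 0 0 0 0 0 100;0 0 0 0 0 0 60;0 0 0 0 0 0 60;0 0 0 0 0 -3 0;0 0 0 -1 1 -3 0;0 0 0 -1 1 -3 0;0 0 0 0 0 0 0;0 0 0 0 0 0 0"
}}

```text
time_s: 9.83
position: [0.5708, 0.2061, 0.1045]
tool_rot: [[0.972, 0.237, 0.003], [0.237, -0.972, 0.001], [0.003, 0.0, -1.0]]
ft_force: [-0.6, 0.7, -1.4]
grip_width: 0.0852
gripper_force: 0.0
```

Run:
```python
from h import *
st(); im=imaging.get_image("wrist"); save("w3.png",im["pixels"][100:400,100:500])
for q in ["nut","pocket"]:
    for r in models.tip_of("wrist",q)[:3]: print("tip",q,round(r["confidence"],2),np.round(r["at"],1),atz(im,[r["at"]],.03).round(4))
for r in models.outline_of("wrist","nut")[:1]:
    p=pts(im,r["region"]); q=p[p[:,2]>.043]; print(np.round(r["bbox"]),len(q),cv2.minEnclosingCircle((q[:,:2]*1000).astype(np.float32)),q.mean(0))
```

```text
t 9.8333 p [0.5708 0.2061 0.1045] R [[0.972, 0.237, 0.003], [0.237, -0.972, 0.001], [0.003, 0.0, -1.0]] q [ 8.7 32.5 74.4  0.  72.9 85. ] w 0.0852 f [-0.6  0.7 -1.4]
tip nut 0.73 [292.3 215.7] [[0.584  0.2332 0.03  ]]
tip pocket 0.61 [265.8 208.9] [[0.5844 0.2518 0.03  ]]
[292. 220.  58.  60.] 2390 ((584.984619140625, 232.82066345214844), 18.398569107055664) [0.58604592 0.23285436 0.04872344]
```

View pics/w3.png

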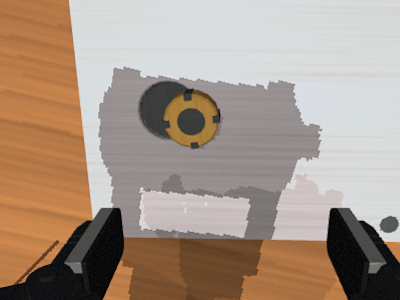

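```bash
cat >> h.py <<'E'
def topdown(im,c,z,half=.06,res=.0003):
    K,D,T=cam(im); n=int(2*half/res); j,i=np.mgrid[0:n,0:n]
    P=np.c_[(c[0]-half+i.ravel()*res),(c[1]-half+j.ravel()*res),np.full(n*n,z)]
    W=np.linalg.inv(T); rv=cv2.Rodrigues(W[:3,:3])[0]
    uv=cv2.projectPoints(P,rv,W[:3,3],K,D)[0].reshape(n,n,2).astype(np.float32)
    return cv2.remap(im["pixels"],uv[...,0],uv[...,1],cv2.INTER_LINEAR)
E
python3 - <<'E'
from h import *
from scipy.optimize import least_squares
im=imaging.get_image("wrist"); c0=np.array([.585,.245]); h=.06; res=.0003
def fit(mask,r,c,sel):
    cs=max(cv2.findContours(mask.astype(np.uint8),cv2.RETR_EXTERNAL,cv2.CHAIN_APPROX_NONE)[0],key=len)[:,0,:]
    p=c0-h+cs*res; p=p[sel(p)]
    s=least_squares(lambda a:np.hypot(*(p-a).T)-r,c,loss="soft_l1",f_scale=.0005); rr=np.hypot(*(p-s.x).T)-r
    f=least_squares(lambda a:np.hypot(*(p-a[:2]).T)-a[2],[*c,r],loss="soft_l1",f_scale=.0005)
    print(len(p),s.x.round(4),"rms",np.sqrt((rr**2).mean()),"free r",f.x.round(4)); return s.x
a=topdown(im,c0,.048); b=topdown(im,c0,.03)
hsv=cv2.cvtColor(a,cv2.COLOR_RGB2HSV); j,i=np.mgrid[0:400,0:400]
nm=(hsv[...,1]>110)&(np.hypot(c0[0]-h+i*res-.585,c0[1]-h+j*res-.233)<.025)
n=fit(cv2.morphologyEx(nm.astype(np.uint8),cv2.MORPH_CLOSE,np.ones((21,21))),.018,[.585,.233],lambda p:p[:,0]<9)
g=b.max(2); pm=(g<90)&(np.hypot(c0[0]-h+i*res-.584,c0[1]-h+j*res-.251)<.028)
k=fit(cv2.morphologyEx(pm.astype(np.uint8),cv2.MORPH_OPEN,np.ones((7,7))),.0205,[.584,.251],lambda p:(p[:,1]>.251)|(np.hypot(*(p-n).T)>.0225))
print("delta world",(k-n)*1000,"tool",tool([*(k-n+np.array(env.observe()["position"][:2])),env.observe()["position"][2]]))
v=np.hstack([a,b]); 
for cc,rr,o,col in((n,.018,0,(0,255,0)),(k,.0205,400,(255,0,0))): q=(cc-c0+h)/res; cv2.circle(v,(int(q[0])+o,int(q[1])),int(rr/res),col,1)
save("td.png",v)
E
```

```text
365 [0.5865 0.2327] rms 0.0007878786301444285 free r [0.5865 0.2328 0.0179]
282 [0.5843 0.2489] rms 0.006048747695699407 free r [0.5842 0.2503 0.0195]
delta world [-2.27335872 16.20271389] tool [ 1.64320409e-01 -1.62786970e+00  1.09428311e-04]
```

View pics/td.png

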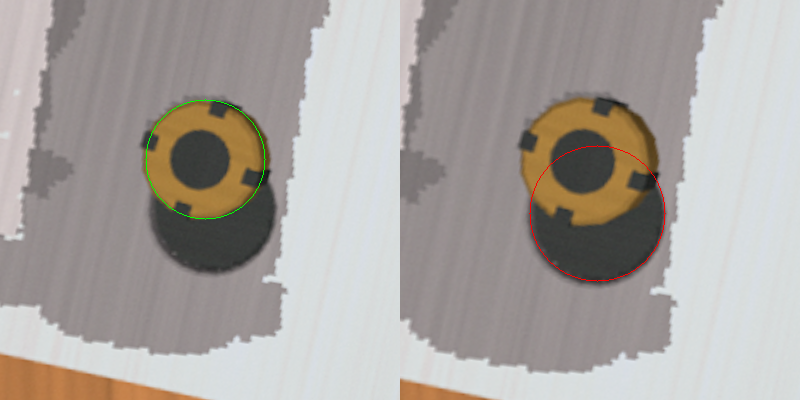

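Request:
{"fn": "jog_arm", "kwargs": {
  "plan": "0 0 0 1 -1 3 40;0 0 0 1 -1 3 60;0 0 0 0 0 2 60;0 0 0 0 0 1 60;0 0 0 0 0 0 100;0 0 0 0 0 0 130;0 0 0 0 0 0 160;0 0 0 0 0 0 160;0 0 0 0 0 0 160;0 0 0 0.06 -0.3 0 160"
}}

```text
time_s: 10.92
position: [0.5855, 0.233, 0.0141]
tool_rot: [[0.971, 0.237, 0.002], [0.237, -0.971, -0.001], [0.002, 0.001, -1.0]]
ft_force: [-0.2, -3.5, 4.0]
grip_width: 0.0346
gripper_force: 20.5
```

Request:
{"fn": "jog_arm", "kwargs": {
  "plan": "0 0 0 0.06 -0.3 0 160;0 0 0 0.06 -0.4 0 160;0 0 0 0.06 -0.3 0 160;0 0 0 0.06 -0.3 0 160;0 0 0 0 0 0 160;0 0 0 0 0 0 140;0 0 0 0 0 0 120;0 0 0 0 0 0 100;0 0 0 0 0 0 80;0 0 0 0 0 0 80"
}}

```text
time_s: 11.75
position: [0.5841, 0.2469, 0.0129]
tool_rot: [[0.971, 0.237, 0.0], [0.237, -0.971, 0.0], [0.0, -0.0, -1.0]]
ft_force: [0.5, -0.1, 1.0]
grip_width: 0.0586
gripper_force: 0.0
```

Run:
```python
from h import *
st(); im=imaging.get_image("wrist"); save("w4.png",im["pixels"][180:420,180:480])
s=env.observe()
for r in models.outline_of("wrist","nut")[:1]:
    p=pts(im,r["region"]); d=np.hypot(*(p[:,:2]-s["position"][:2]).T); q=p[d<.016]; print(np.round(r["bbox"]),len(q),q.mean(0),np.percentile(q[:,2],[10,50,90]))
```

```text
t 11.75 p [0.5841 0.2469 0.0129] R [[0.971, 0.237, 0.0], [0.237, -0.971, 0.0], [0.0, -0.0, -1.0]] q [12.2 40.9 74.8  0.  64.3 88.5] w 0.0586 f [ 0.5 -0.1  1. ]
[323. 310.  86.  92.] 3887 [0.5846733  0.24697905 0.04282613] [0.04211365 0.04288502 0.04361217]
```

View pics/w4.png

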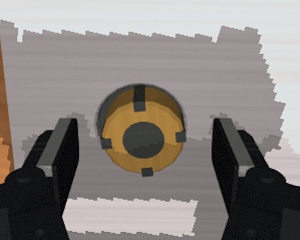

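The nut is seated: its top is at z 0.043, and it sits inside the dark mouth at crop (142,138). Next is the cap.

Request:
{"fn": "jog_arm", "kwargs": {
  "plan": "0 0 0 0 0 -1 80;0 0 0 0 0 -2 80;0 0 0 0 0 -3.4 40;0 0 0 0 0 -3.4 0;0 0 0 0 0 -3.4 0;0 0 0 0 0 -3.4 0;0 0 0 0 0 -3.4 0;0 0 0 0 0 -3.4 0;0 0 0 -1.2 2.6 -2 0;0 0 0 -1.3 3 -1 0"
}}

```text
time_s: 12.68
position: [0.5732, 0.1873, 0.281]
tool_rot: [[0.971, 0.24, 0.006], [0.24, -0.971, 0.001], [0.006, 0.0, -1.0]]
ft_force: [0.2, -0.5, -0.1]
grip_width: 0.0855
gripper_force: 0.0
```

Request:
{"fn": "jog_arm", "kwargs": {
  "plan": "0 0 0 -1.4 3.1 0 0;0 0 0 -1.4 3.1 0 0;0 0 0 -1.4 3.1 0 0;0 0 0 -1.4 3.1 0 0;0 0 0 -1.4 3.1 0 0;0 0 0 -1.4 3.1 0 0;0 0 0 -1.4 3.1 0 0;0 0 0 -1.4 3.1 0 0;0 0 0 -1.4 3.1 0 0;0 0 0 -1.4 3.1 0 0"
}}

```text
time_s: 13.52
position: [0.5099, -0.1492, 0.2779]
tool_rot: [[0.971, 0.238, 0.001], [0.238, -0.971, -0.0], [0.001, 0.001, -1.0]]
ft_force: [1.0, 0.9, 0.1]
grip_width: 0.0854
gripper_force: 0.0
```

Request:
{"fn": "jog_arm", "kwargs": {
  "plan": "0 0 0 -1 3 0 0;0 0 0 0 0 0 0;0 0 0 0 0 0 0;0 0 0 0 0 0 0"
}}

```text
time_s: 13.85
position: [0.508, -0.1789, 0.2775]
tool_rot: [[0.971, 0.237, 0.001], [0.237, -0.971, 0.0], [0.001, 0.0, -1.0]]
ft_force: [-0.2, 0.9, -0.5]
grip_width: 0.0851
gripper_force: 0.0
```

Run:
```python
from h import *
st(); im=imaging.get_image("wrist"); save("w5.png",im["pixels"])
for q in ["cap","peg","nut"]:
    for r in models.tip_of("wrist",q)[:4]: print("tip",q,round(r["confidence"],2),np.round(r["at"],1),atz(im,[r["at"]],.124 if q=="peg" else .07).round(4))
for r in models.outline_of("wrist","cap")[:4]:
    p=pts(im,r["region"]); q=p[p[:,2]>.162]; print("cap",round(r["confidence"],2),np.round(r["bbox"]),np.median(p,0).round(3),len(q))
    if len(q)>3: print("  grip top",np.median(q,0).round(4),cv2.minEnclosingCircle((q[:,:2]*1000).astype(np.float32)),q[:,2].max())
for r in models.outline_of("wrist","stand")[:2]:
    p=pts(im,r["region"]); q=p[abs(p[:,2]-.012)<.006]; print("stand",np.round(r["bbox"]),p.mean(0).round(3),cv2.minAreaRect((q[:,:2]*1000).astype(np.float32)))
    q=p[abs(p[:,2]-.132)<.006]; print(len(q),q.mean(0) if len(q) else "")
    np.save("stand.npy",p)
im=imaging.get_image("top"); print("post,free (top)",atz(im,[[400.5,249],[392.8,274.2]],.132).round(4))
```

```text
t 13.85 p [ 0.508  -0.1789  0.2775] R [[0.971, 0.237, 0.001], [0.237, -0.971, 0.0], [0.001, 0.0, -1.0]] q [-32.   18.4  68.5   0.   93.   44.3] w 0.0851 f [-0.2  0.9 -0.5]
tip cap 0.59 [331.3 194.1] [[ 0.5178 -0.1827  0.07  ]]
tip cap 0.57 [221.4 170.4] [[ 0.5148 -0.0666  0.07  ]]
tip peg 0.83 [326.6 210.3] [[ 0.5121 -0.1787  0.124 ]]
tip peg 0.7 [327.4 195.9] [[ 0.5252 -0.1763  0.124 ]]
cap 0.79 [206. 175. 100.  72.] [ 0.505 -0.054  0.033] 0
cap 0.63 [424. 286.  74.  76.] [ 0.438 -0.319  0.033] 0
cap 0.62 [330. 201.  58.  65.] [ 0.519 -0.178  0.093] 359
  grip top [ 0.5153 -0.1814  0.1744] ((513.9296875, -181.7887420654297), 7.8732123374938965) 0.17650234350137312
stand [332. 182. 100. 106.] [ 0.538 -0.18   0.033] ((519.4319458007812, -183.63217163085938), (89.40708923339844, 99.95291900634766), 69.80122375488281)
293 [ 0.54067001 -0.19132222  0.13215392]
post,free (top) [[ 0.5498 -0.1963  0.132 ]
 [ 0.4905 -0.1761  0.132 ]]
```

View pics/w5.png

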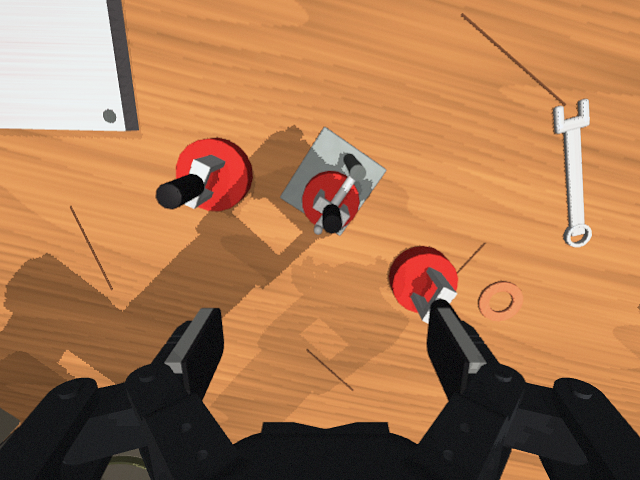

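Request:
{"fn": "jog_arm", "kwargs": {
  "plan": "0 0 0 0.5 0.4 0 0;0 0 6.8 0 0 0 0;0 0 6.8 0 0 0 0;0 0 6.8 0 0 0 0;0 0 6.8 0 0 0 0;0 0 6.8 0 0 0 0;0 0 0 0 0 0 0;0 0 0 0 0 0 0",
  "grip_force": 60
}}

```text
time_s: 14.87
position: [0.5142, -0.1821, 0.2769]
tool_rot: [[0.939, -0.343, -0.0], [-0.343, -0.939, 0.0], [-0.0, 0.0, -1.0]]
ft_force: [0.8, 0.4, 0.2]
grip_width: 0.0851
gripper_force: 0.0
```

Run:
```python
from h import *
st(); im=imaging.get_image("wrist")
for r in models.outline_of("wrist","cap")[:4]:
    p=pts(im,r["region"]); q=p[p[:,2]>.162]
    if len(q)>50: c,_=cv2.minEnclosingCircle((q[:,:2]*1000).astype(np.float32)); print(round(r["confidence"],2),np.round(r["bbox"]),c,_,q[:,2].max(),tool([c[0]/1e3,c[1]/1e3,.13]))
```

```text
t 14.8667 p [ 0.5142 -0.1821  0.2769] R [[0.939, -0.343, -0.0], [-0.343, -0.939, 0.0], [-0.0, 0.0, -1.0]] q [-31.9  19.2  67.5  -0.   93.3  78.1] w 0.0851 f [0.8 0.4 0.2]
0.58 [324. 207.  56.  66.] (514.1000366210938, -182.10438537597656) 7.802565574645996 0.1768749129737145 [2.79581495e-03 4.93883098e-03 1.46853111e+01]
```

Request:
{"fn": "jog_arm", "kwargs": {
  "plan": "0 0 0 0 0 2.8 0;0 0 0 0 0 2.8 0;0 0 0 0 0 2.8 0;0 0 0 0 0 2.8 0;0 0 0 0 0 2 0;0 0 0 0 0 1 0;0 0 0 0 0 0.7 0;0 0 0 0 0 0 100;0 0 0 0 0 0 170;0 0 0 0 0 0 200",
  "grip_force": 60
}}

```text
time_s: 15.8
position: [0.5144, -0.1823, 0.1289]
tool_rot: [[0.938, -0.346, 0.002], [-0.346, -0.938, -0.001], [0.002, 0.0, -1.0]]
ft_force: [-0.0, -1.0, 0.4]
grip_width: 0.0515
gripper_force: 0.0
```

Request:
{"fn": "jog_arm", "kwargs": {
  "plan": "0 0 0 0 0 0 230;0 0 0 0 0 0 230;0 0 0 0 0 0 230;0 0 0 0 0 0 230"
}}

```text
time_s: 16.13
position: [0.5142, -0.1823, 0.1286]
tool_rot: [[0.938, -0.346, 0.001], [-0.346, -0.938, -0.001], [0.001, 0.001, -1.0]]
ft_force: [-1.5, -0.8, 3.3]
grip_width: 0.0141
gripper_force: 58.4
```

Run:
```python
from h import *
st(); im=imaging.get_image("wrist"); save("w6.png",im["pixels"])
```

```text
t 16.1333 p [ 0.5142 -0.1823  0.1286] R [[0.938, -0.346, 0.001], [-0.346, -0.938, -0.001], [0.001, 0.001, -1.0]] q [-32.   25.6  82.8  -0.   71.6  78.3] w 0.0141 f [-1.5 -0.8  3.3]
```

View pics/w6.png

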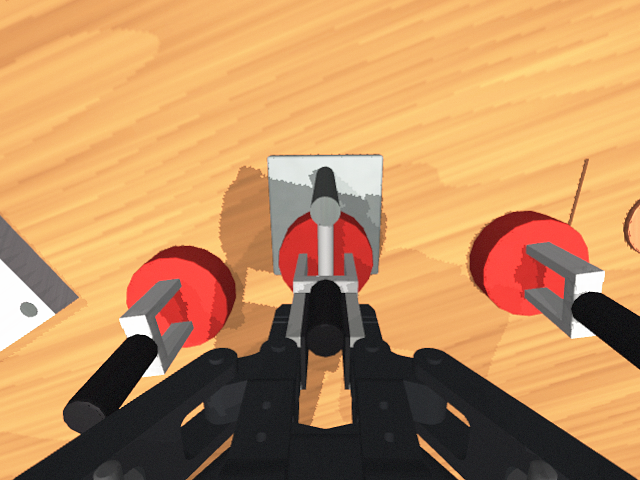

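The grip is held at 58 N, with the post at px (325,205) and the peg running toward the gripper. I'll lift 15 mm, then draw off along tool -x.

Request:
{"fn": "jog_arm", "kwargs": {
  "plan": "0 0 0 0 0 -0.4 230;0 0 0 0 0 -0.6 230;0 0 0 0 0 -0.5 230;0 0 0 0 0 0 230;0 0 0 0 0 0 230"
}}

```text
time_s: 16.6
position: [0.514, -0.182, 0.1431]
tool_rot: [[0.938, -0.346, 0.0], [-0.346, -0.938, -0.0], [0.0, 0.0, -1.0]]
ft_force: [0.2, 1.0, -2.4]
grip_width: 0.0142
gripper_force: 58.5
```

Run:
```python
from h import *
st(); im=imaging.get_image("wrist")
for r in models.outline_of("wrist","cap")[:4]:
    p=pts(im,r["region"]); k=np.hypot(*(p[:,:2]-[.514,-.182]).T)<.04
    if k.sum()>200: q=p[k&(abs(p[:,2]-.107)<.006)]; print(round(r["confidence"],2),np.round(r["bbox"]),"skirt top z",len(q),np.median(p[k],0),np.median(q[:,2]) if len(q) else "")
```

```text
t 16.6 p [ 0.514  -0.182   0.1431] R [[0.938, -0.346, 0.0], [-0.346, -0.938, -0.0], [0.0, 0.0, -1.0]] q [-31.9  24.7  81.6   0.   73.7  78.3] w 0.0142 f [ 0.2  1.  -2.4]
0.8 [326. 283.  97. 152.] skirt top z 3741 [ 0.51995472 -0.18355454  0.10825389] 0.10714221895612863
```

Request:
{"fn": "jog_arm", "kwargs": {
  "plan": "0 0 0 -0.4 0 0 230;0 0 0 -0.9 0 0 230;0 0 0 -1 0 0 230;0 0 0 -1 0 0 230;0 0 0 -1 0 0 230;0 0 0 -1 0 0 230;0 0 0 -1 0 0 230;0 0 0 -0.7 0 0 230;0 0 0 0 0 0 230;0 0 0 0 0 0 230"
}}

```text
time_s: 17.53
position: [0.4481, -0.1577, 0.1431]
tool_rot: [[0.938, -0.346, 0.0], [-0.346, -0.938, -0.0], [0.001, 0.0, -1.0]]
ft_force: [0.3, -0.9, -1.9]
grip_width: 0.014
gripper_force: 58.5
```

Request:
{"fn": "jog_arm", "kwargs": {
  "plan": "0 0 0 0 0 -1 230;0 0 0 0 0 -2 230;0 0 0 0 0 -2 230;0 0 0 0 0 -2 230;0 0 0 0 0 -2 230;0 0 0 0 0 -2 230;0 0 0 0 0 -2 230;0 0 0 0 0 -1 230;0 0 0 0 0 0 230"
}}

```text
time_s: 18.28
position: [0.4493, -0.1584, 0.2851]
tool_rot: [[0.938, -0.346, 0.004], [-0.346, -0.938, -0.003], [0.005, 0.001, -1.0]]
ft_force: [-0.5, 0.7, -1.8]
grip_width: 0.0136
gripper_force: 58.7
```

Run:
```python
from h import *
st(); print("to above pocket, tool cm:",tool([.584,.247,.23]))
```

```text
t 18.2833 p [ 0.4493 -0.1584  0.2851] R [[0.938, -0.346, 0.004], [-0.346, -0.938, -0.003], [0.005, 0.001, -1.0]] q [-33.7  11.5  77.    0.   91.3  76.6] w 0.0136 f [-0.5  0.7 -1.8]
to above pocket, tool cm: [ -1.42203032 -42.69841958   5.45499253]
```

Request:
{"fn": "jog_arm", "kwargs": {
  "plan": "0 0 0 0 -1 0 230;0 0 0 -0.1 -2 0 230;0 0 0 -0.1 -2.7 0 230;0 0 0 -0.1 -2.7 0 230;0 0 0 -0.1 -2.7 0 230;0 0 0 -0.1 -2.7 0 230;0 0 0 -0.1 -2.7 0 230;0 0 0 -0.1 -2.7 0 230;0 0 0 -0.1 -2.7 0 230;0 0 0 -0.1 -2.7 0 230"
}}

```text
time_s: 19.12
position: [0.5249, 0.0783, 0.2814]
tool_rot: [[0.938, -0.346, -0.002], [-0.346, -0.938, 0.0], [-0.002, 0.0, -1.0]]
ft_force: [0.4, -0.4, -1.8]
grip_width: 0.0138
gripper_force: 58.7
```

Request:
{"fn": "jog_arm", "kwargs": {
  "plan": "0 0 0 -0.1 -2.7 0 230;0 0 0 -0.1 -2.7 0 230;0 0 0 -0.1 -2.7 0 230;0 0 0 -0.1 -2.7 0 230;0 0 0 -0.1 -2.7 0 230;0 0 0 0 -2.5 0 230;0 0 0 0 -1.5 0 230;0 0 0 0 -0.7 0 230;0 0 0 0 0 0 230;0 0 0 0 0 0 230"
}}

```text
time_s: 19.95
position: [0.583, 0.2485, 0.282]
tool_rot: [[0.938, -0.346, -0.002], [-0.346, -0.938, -0.001], [-0.001, 0.001, -1.0]]
ft_force: [-0.4, -0.5, -2.1]
grip_width: 0.0141
gripper_force: 58.8
```

Run:
```python
from h import *
st(); print("left:",tool([.584,.247,.0886]))
im=imaging.get_image("wrist")
for q in ["nut","pocket","cap"]:
    for r in models.tip_of("wrist",q)[:3]: print("tip",q,round(r["confidence"],2),np.round(r["at"],1),atz(im,[r["at"]],.226 if q=="cap" else .024 if q=="nut" else .03).round(4))
```

```text
t 19.95 p [0.583  0.2485 0.282 ] R [[0.938, -0.346, -0.002], [-0.346, -0.938, -0.001], [-0.001, 0.001, -1.0]] q [ 12.4  28.9  51.   -0.  100.1 122.7] w 0.0141 f [-0.4 -0.5 -2.1]
left: [ 0.16906237  0.08489977 19.33746537]
tip nut 0.57 [327.3 191.9] [[0.5827 0.2456 0.024 ]]
tip pocket 0.78 [321.7 191.6] [[0.5864 0.2513 0.03  ]]
tip cap 0.75 [324.8 247.5] [[0.5849 0.248  0.226 ]]
tip cap 0.67 [573.1 169.9] [[0.5796 0.0887 0.226 ]]
tip cap 0.5 [222.1 326.2] [[0.5547 0.3365 0.226 ]]
```

Request:
{"fn": "jog_arm", "kwargs": {
  "plan": "0 0 0 0.15 0.1 1.5 230;0 0 0 0 0 3 230;0 0 0 0 0 3 230;0 0 0 0 0 3 230;0 0 0 0 0 3 230;0 0 0 0 0 2.5 230;0 0 0 0 0 1.8 230;0 0 0 0 0 0.8 230;0 0 0 0 0 0.3 230;0 0 0 0 0 0 230"
}}

```text
time_s: 20.98
position: [0.5847, 0.2469, 0.0943]
tool_rot: [[0.938, -0.347, 0.0], [-0.347, -0.938, 0.0], [0.0, -0.0, -1.0]]
ft_force: [0.9, -0.2, -2.6]
grip_width: 0.0139
gripper_force: 58.8
```

Request:
{"fn": "jog_arm", "kwargs": {
  "plan": "0 0 0 0 0 0.1 230;0 0 0 0 0 0.1 230;0 0 0 0 0 0 230;0 0 0 0 0 0 230"
}}

```text
time_s: 21.32
position: [0.5846, 0.2472, 0.0926]
tool_rot: [[0.938, -0.346, 0.001], [-0.346, -0.938, 0.0], [0.001, -0.001, -1.0]]
ft_force: [0.1, -0.1, -2.0]
grip_width: 0.0138
gripper_force: 58.8
```

Request:
{"fn": "jog_arm", "kwargs": {
  "plan": "0 0 0 0 0 0.1 230;0 0 0 0 0 0.1 230;0 0 0 0 0 0.05 230;0 0 0 0 0 0 230;0 0 0 0 0 0 230"
}}

```text
time_s: 21.73
position: [0.5844, 0.2471, 0.0894]
tool_rot: [[0.938, -0.346, -0.0], [-0.346, -0.938, -0.0], [-0.0, 0.0, -1.0]]
ft_force: [0.8, -0.1, -2.5]
grip_width: 0.0138
gripper_force: 58.8
```

Request:
{"fn": "jog_arm", "kwargs": {
  "plan": "0 0 0 0 0 0.05 230;0 0 0 0 0 0.05 230;0 0 0 0 0 0 230;0 0 0 0 0 0 230"
}}

```text
time_s: 22.07
position: [0.5845, 0.2471, 0.0889]
tool_rot: [[0.938, -0.346, 0.001], [-0.346, -0.938, 0.0], [0.001, -0.0, -1.0]]
ft_force: [-1.7, -0.7, 2.5]
grip_width: 0.0138
gripper_force: 59.2
```

The wrist force changed from -2.5 to +2.5 N, so the rim is resting on the block. Releasing now.

Request:
{"fn": "jog_arm", "kwargs": {
  "plan": "0 0 0 0 0 0 225;0 0 0 0 0 0 215;0 0 0 0 0 0 205;0 0 0 0 0 0 180;0 0 0 0 0 0 120;0 0 0 0 0 0 60;0 0 0 0 0 0 0;0 0 0 0 0 0 0;0 0 0 0 0 0 0;0 0 0 0 0 0 0",
  "grip_force": 20
}}

```text
time_s: 22.9
position: [0.5844, 0.2471, 0.0884]
tool_rot: [[0.938, -0.346, -0.0], [-0.346, -0.938, 0.0], [-0.0, -0.0, -1.0]]
ft_force: [-0.5, 0.0, -0.1]
grip_width: 0.0855
gripper_force: 0.0
```

Request:
{"fn": "jog_arm", "kwargs": {
  "plan": "0 0 0 0 0 -1 0;0 0 0 0 0 -2 0;0 0 0 0 0 -3 0;0 0 0 0 0 -3 0;0 0 0 0 0 -3 0;0 0 0 0 0 -3 0;0 0 0 0 0 -1 0;0 0 0 0 0 0 0;0 0 0 0 0 0 0;0 0 0 0 0 0 0"
}}

```text
time_s: 23.73
position: [0.5838, 0.247, 0.2465]
tool_rot: [[0.938, -0.346, -0.003], [-0.346, -0.938, -0.001], [-0.003, 0.002, -1.0]]
ft_force: [-0.3, 1.0, 0.9]
grip_width: 0.0851
gripper_force: 0.0
```

Run:
```python
from h import *
st()
for c in ["wrist","top"]:
    im=imaging.get_image(c); save(c+"9.png",im["pixels"])
    for r in models.outline_of(c,"cap")[:4]:
        p=pts(im,r["region"]); p=p[np.hypot(*(p[:,:2]-[.584,.247]).T)<.05]
        if len(p)<60: continue
        g=p[p[:,2]>.125]; k=p[abs(p[:,2]-.052)<.005]
        print(c,round(r["confidence"],2),"grip top",cv2.minEnclosingCircle((g[:,:2]*1000).astype(np.float32)) if len(g) else "",np.median(g[:,2]) if len(g) else ""," skirt top",len(k),cv2.minEnclosingCircle((k[:,:2]*1000).astype(np.float32)),np.median(k[:,2]))
        A=np.c_[k[:,:2]-k[:,:2].mean(0),np.ones(len(k))]; print("plane tilt",np.linalg.lstsq(A,k[:,2],rcond=None)[0].round(4))
```

```text
t 23.7333 p [0.5838 0.247  0.2465] R [[0.938, -0.346, -0.003], [-0.346, -0.938, -0.001], [-0.003, 0.002, -1.0]] q [ 12.2  29.6  55.5  -0.   95.1 122.5] w 0.0851 f [-0.3  1.   0.9]
wrist 0.75 grip top ((584.8197631835938, 247.3424072265625), 7.731359481811523) 0.1345925912535154  skirt top 1641 ((584.4752807617188, 247.6447296142578), 28.92363929748535) 0.0527954431485288
plane tilt [-0.0053  0.0009  0.0528]
top 0.71 grip top    skirt top 230 ((582.2042236328125, 246.6262969970703), 29.25860595703125) 0.0519365502750736
plane tilt [-0.0079 -0.002   0.052 ]
```

View pics/wrist9.png

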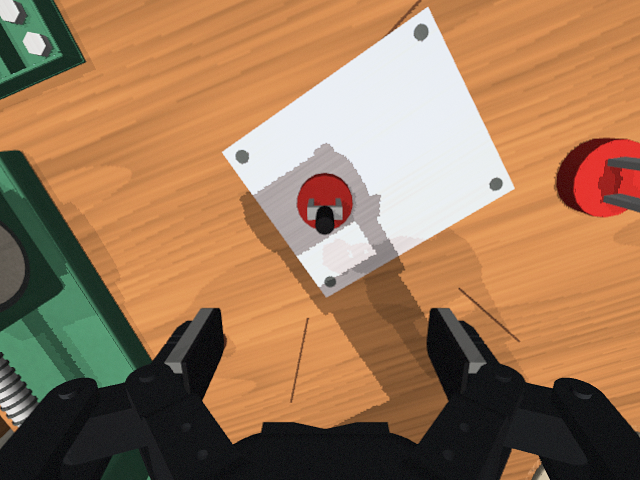

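The cap stands upright on the block at px (325,203). Its skirt top is at z 0.052, with no tilt, centred at (0.5845, 0.2475) over the pocket. Handing in.

```bash
python3 -c "
from rig import job
print(job.close_job())"
```

```text
the job is handed in; nothing more can be done
None
```

The nut is seated in the pocket, the smallest red cap stands upright and released over it, and I handed the job in at about 24 s of the 67 s allowed; the interface gave no verdict back.

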